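# Torque the hand-rest bolt on the manicure table

### The job

Tighten the bolt of the client's hand rest with the small click wrench that is already on it: swing the handle clockwise (seen from above) until the wrench breaks over with a click, stop at once rather than pushing on towards the end of its kink, and let go so that the handle springs straight again with the bolt left tight. Do not disturb the nail-polish bottles or the nail file.

Things in the scene. Friction and masses are not known exactly. Their poses are not given: they have to be found in the camera images.
- bolt_top (a point): point on the vertical bolt axis at the height of the wrench's centre line, 62 mm above the counter. The wrench's socket (25 mm dia.) and round head (38 mm dia., top 76 mm up, white dot) sit on the bolt. The bolt is fixed to the counter at the robot-side end of the hand-rest stand; the point's x axis points from the bolt to the stand's pad
- pad_top (a point): centre of the top of the stand's grey hand-rest pad (80 x 200 mm, longer along its own y), 83 mm above the counter and 115 mm from the bolt axis. It stands on an aluminium foot plate, 200 x 130 x 10 mm, that reaches from 25 mm on the robot's side of the bolt to 175 mm behind it. All fixed
- handle_grip (a point): centre of the wrench's black grip with two white rings: a level cylinder 24 mm dia., 90 mm long, axis 62 mm above the counter, free space below. 160 mm from the bolt axis. Its own -y points outward along the handle; push on its +x side, towards -x, to tighten. It swings level about the bolt; it cannot be lifted off. A steel shank 18 mm dia. joins it to the head
- bolt (a joint): angle of bolt and wrench head, rad, growing clockwise seen from above, as it tightens. Starts between 0 and 0.4; hard home at 1.0. Until home it turns with steady friction (about 3 to 5 N of push at the middle of the grip) and stays where it is left
- click (a joint): kink of the wrench, rad: 0 straight, grows clockwise; hinged 28 mm from the bolt axis. Stays 0 until the bolt is home and the push at mid-grip reaches about 10 N; then it gives way, resistance falling to a fifth by 0.33; hard stop at 0.36. It has clicked once past 0.08; above 0.30 is pushed on too far. Let go, it springs back to 0 within about 0.5 s, the bolt staying tight
- polish_pink: small nail-polish bottle, pink with a white cap, 32 mm wide, 78 mm tall, standing on the counter; origin at the centre of its underside. A bystander, weighs about 60 g
- polish_white: small nail-polish bottle, white with a silver cap, 32 mm wide, 78 mm tall, standing on the counter; origin at the centre of its underside. A bystander, weighs about 60 g
- polish_amber: small nail-polish bottle, dark amber with a black cap, 32 mm wide, 78 mm tall, standing on the counter; origin at the centre of its underside. A bystander, weighs about 60 g
- nail_file: brown nail file lying flat, 22 x 160 x 5 mm, origin at the centre of its underside, long along its own y. A bystander

How it is judged:
On the way:
1. the bolt is home and the wrench has broken over with its click (value of joint bolt above 0.92 rad and value of joint click above 0.08 rad).
At the end, for the whole second after the job is handed in: the wrench has clicked, the bolt is left tight (bolt joint above 0.92 rad), and the released handle has sprung straight (kink under 0.05 rad) and is at rest (value of joint bolt above 0.92 rad and value of joint click below 0.05 rad and velocity of joint click between -0.1 and 0.1 rad/s); the robot touches nothing.
It fails at once if the wrench is pushed on past its click (kink above 0.30 rad) (value of joint click above 0.3 rad).
It fails at once if a polish bottle or the nail file is shifted by more than 30 mm or a bottle is tipped (distance of any of polish_pink, polish_white, polish_amber, nail_file from where it was at the start of the episode above 0.03 m or angle between any of polish_pink, polish_white, polish_amber's own z axis and vertical above 0.5 rad).
It also fails if it takes over 51 s, if anything falls off the work surface, if the arm or the gripper's body presses on something with over 40 N, if the wrist force passes 120 N, or if a joint passes its speed limit or range.

### The arm

A 6-joint arm with a two-finger parallel gripper is mounted at the origin on the work surface. World frame = base frame: x ahead of the robot, y to its left, z up, the work surface at z = 0. Lengths are in m, angles in rad, forces in N, time in s.
With the tool pointing down it reaches from about 0.3 to 0.85 m from the base axis. Payload 4.2 kg.
Tool frame: the origin (TCP) lies on the centre line of the jaws, within the pads' length; the fingertips stand 11 mm ahead of it and the grasp point (between the pads) lies 8 mm behind it; z points along the fingers, x is the direction in which the jaws open and shut, and the axes are right-handed (so a half turn about z gives the same grasp; the last joint's range is limited). The gripper opens to 91 mm and grips with 3 to 60 N. Pads are 32 mm wide; open, the fingers measure 118 mm over their backs; the gripper's body (76 mm by 178 mm) begins 60 mm behind the grasp point.
Start: joints at [-1.221, 0.32, 1.565, -0, 1.257, -0.02], TCP at [0.208, -0.536, 0.225] pointing down, gripper open.
Joint ranges: [-3.11, 3.11], [-0.84, 2.01], [0.21, 2.61], [-1.34, 4.49], [0.05, 2.63], [-2.56, 2.56]. Speed limits (rad/s): [2.57, 2.57, 3.14, 3.14, 3.14, 3.14].

### API

Orientations are given as a rotation vector (axis times angle).
In Python, from rig import * gives the robot as it stands.
- The arm moves only by the tool drive_tool, never from a script. Its argument "deltas" is text: rows parted by semicolons, each of 7 numbers parted by spaces: the shift along the world's x, y, z scaled (see below), then the turn, a rotation vector about the world's x, y, z scaled (see below), then the opening, from 0 (shut) to 1 (fully open). In form: dx dy dz ax ay az fingers; .... A call has exactly 8 rows; each row is the pose to reach, as a shift and turn from the pose measured when the call began; what a row does not reach only later rows make up. The controller multiplies each number of a shift by 60 cm and each number of a turn by 30 degrees. A row lasts 1/8 s, in which the tool goes at most 62.5 mm and 10.7 degrees, less where a joint would pass 70% of its speed; a pose out of reach is approached as far as the arm can. A call with a number of a shift or a turn outside -1 to 1 is refused whole. A call with a gripper value outside its range is refused whole. The fingers move at their own pace and stop on an object; the grip force is fixed at half the most. Time passes only in rows, so rows that repeat a pose let the fingers close, or fill a call up. It gives the time, the measured TCP pose, the force and the opening at its end, in the units of the state.
- get_obs(): the state, without advancing time (a new reading comes with each control period).
- camera(name): name is "side" or "top" or "wrist"; returns the picture (420x560x3 uint8, red, green, blue); there is no depth.
- calibration(name): a dict with "camera_matrix" (3x3 intrinsics, pixels), "extrinsics" (4x4, takes a point from camera to world coordinates); the wrist camera has in their place "T_tool_cam" (4x4, takes a point from camera to tool coordinates, whose origin is the TCP and whose axes are the tool frame's). Camera axes: x right, y up, looking along -z (the intrinsics and any distortion apply to the point x, -y, -z); pixel columns grow to the right and rows downward; lengths in m; the calibration is good to about 2 mm. A picture is of the moment at which its call begins: read the wrist's pose just before it. calibration takes no time and is no camera call.
- finish_job(): hands the job in, once; it reports no verdict.
Trained networks look in the newest picture that a camera, given by its name, has taken for a name from the list of things; names that differ only in an ending like _2 or _b are one class to them, and where a whole thing is asked for, a point or a joint stands for the part that bears it (a point fixed in the world has none). Each returns a list of dicts, best first, with "confidence" (0 to 1); they miss things now and then, are a little off and sometimes report something else, mostly with a low value. They report only what shows in the picture. A call takes as long as a camera call.
- masks_of(camera, thing): "mask" (420x560 bool, what is visible of it) and "box" ([centre column, centre row, width, height] in pixels, round what is visible of it).
The state is a dict: "time_s": time; "qpos": joint angles; "joint_velocities": joint speeds; "joint_torque": joint torques, N m; "tool_pos": TCP position; "ee_rot": TCP orientation; "wrist_force": force on the tool from outside, world axes, zero at the start; "wrist_torque": the same for the moment, N m; "gripper_width": finger opening in m.
Only numpy, scipy, OpenCV 4.12 (cv2) and the standard library are available. Lean on these libraries where they do the work, as an engineer would, in place of code of your own. Each camera call takes 0.05 s, during which the arm holds its last target.

## Working session

There is one attempt and no reset: what is moved stays moved. The work goes in short steps, Python scripts to look and compute and a tool call to move; the robot and the scene stay as the last step left them, time stands still between calls to the robot, and variables do not carry over. Pictures are saved under pics/ and viewed, and the job is handed in when it is done.

Besides the shell and the picture viewer there is one more tool, called after "Emit:" as name(argument=value, ...) on one line, values as JSON. drive_tool: Moves the arm, as the interface text tells. Its arguments: {"type":"object","properties":{"deltas":{"type":"string"}},"required":["deltas"]}

```bash
mkdir -p pics; ls
python3 - <<'E'
from rig import *
import cv2
for n in ("top","side"):
    im=camera(n); cv2.imwrite(f"pics/{n}0.png",im[:,:,::-1])
    c=calibration(n); print(n,c)
    for t in ("handle_grip","bolt","polish_pink","polish_white","polish_amber","nail_file"):
        try:
            for r in masks_of(n,t)[:2]: print(t,round(r["confidence"],2),r["box"])
        except Exception as e: print(t,e)
print(get_obs())
E
```

```text
pics
top {'camera_matrix': array([[382.03225046,   0.        , 283.94875467],
       [  0.        , 382.03225046, 204.45726591],
       [  0.        ,   0.        ,   1.        ]]), 'extrinsics': array([[ 0.0129009 ,  0.9986966 , -0.0493829 ,  0.52663693],
       [-0.99883584,  0.015167  ,  0.04579229,  0.17501791],
       [ 0.04648159,  0.04873465,  0.99772962,  0.79000874],
       [ 0.        ,  0.        ,  0.        ,  1.        ]])}
handle_grip 0.88 [420.6, 210.9, 94.4, 53.3]
bolt 0.88 [413.4, 206.8, 108.4, 60.3]
bolt 0.73 [193.4, 209.8, 19.0, 16.6]
polish_pink 0.64 [193.8, 209.6, 21.0, 14.6]
polish_white 0.71 [231.2, 229.4, 17.5, 12.7]
polish_amber 0.63 [421.1, 211.7, 89.6, 54.8]
polish_amber 0.58 [195.1, 272.1, 14.9, 16.7]
nail_file 0.6 [123.5, 234.6, 79.9, 31.0]
side {'camera_matrix': array([[412.7446292 ,   0.        , 279.76151322],
       [  0.        , 412.7446292 , 215.02605973],
       [  0.        ,   0.        ,   1.        ]]), 'extrinsics': array([[-0.94258668,  0.218625  , -0.25245488,  0.33955694],
       [-0.33324412, -0.56620494,  0.75389676,  0.8505707 ],
     
[... 426 characters left out ...]
': 0.7, 'qpos': array([-1.22099475e+00,  3.19577778e-01,  1.56452374e+00,  1.70032006e-05,
        1.25738467e+00, -2.00283003e-02]), 'joint_velocities': array([ 1.59178005e-05, -6.63782224e-04, -2.80642034e-04, -2.00400134e-04,
        4.20839277e-04, -1.43273044e-03]), 'joint_torque': array([-1.82320950e-04, -4.12235355e+01, -2.32198191e+01,  7.25850184e-02,
        3.75967927e-02, -8.89340782e-06]), 'tool_pos': array([ 0.2078304 , -0.53613358,  0.22497949]), 'ee_rot': array([ 2.59196595e+00, -1.77510863e+00,  1.50831508e-04]), 'wrist_force': array([-0.55754295, -0.49493871, -0.39398334]), 'wrist_torque': array([ 0.02707144, -0.01261689,  0.02476718]), 'gripper_width': 0.09119178049127359}
```

View pics/top0.png

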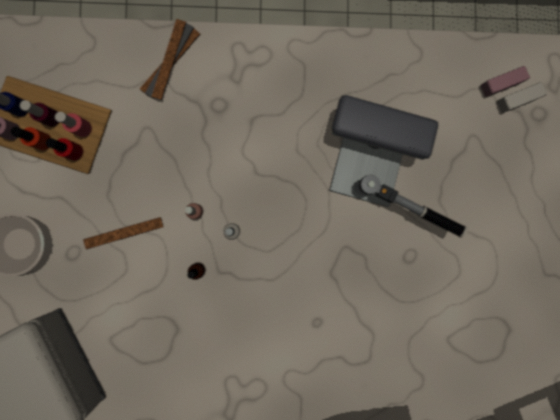

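View pics/side0.png

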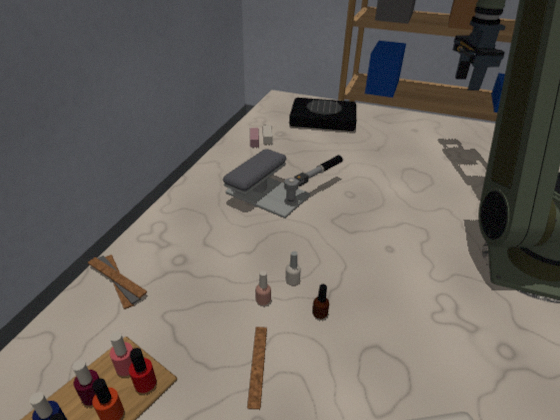

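The top view shows the wrench head at about (372,185) and the black grip at about (443,221). The handle points right and down in the picture. The bottles at (193,211), (232,231), (196,271) and the file at (123,234) are all well clear of it.

```bash
cat > h.py <<'E'
from rig import *
import numpy as np, cv2
def ray(n,u,v,z):
    c=calibration(n);K=c["camera_matrix"];T=c["extrinsics"]
    d=T[:3,:3]@np.array([(u-K[0,2])/K[0,0],-(v-K[1,2])/K[1,1],-1.]);o=T[:3,3]
    return o+d*(z-o[2])/d[2]
def proj(n,p):
    c=calibration(n);K=c["camera_matrix"];T=c["extrinsics"]
    q=T[:3,:3].T@(np.array(p)-T[:3,3]); return K[0,2]-K[0,0]*q[0]/q[2], K[1,2]+K[1,1]*q[1]/q[2]
E
python3 - <<'E'
from h import *
im=camera("top"); cv2.imwrite("pics/crop.png",cv2.resize(im[80:260,320:500,::-1],None,fx=3.3,fy=3.3,interpolation=cv2.INTER_CUBIC))
for t in("handle_grip",):
  for n in("top","side"):
    if n=="side": camera(n)
    m=masks_of(n,t)[0]["mask"]; ys,xs=np.nonzero(m)
    print(n,xs.mean(),ys.mean(),ray(n,xs.mean(),ys.mean(),.062), m.sum())
    l=cv2.fitLine(np.c_[xs,ys].astype(np.float32),2,0,.01,.01).ravel();print(l)
print(ray("top",372,185,.076))
E
```

```text
top 422.08529650690497 211.39967506092609 [ 0.55325598 -0.12694258  0.062     ] 1231
[  0.8917151    0.45259717 422.0853     211.39967   ]
side 319.6325966850829 168.90883977900552 [ 0.55297373 -0.12487554  0.062     ] 362
[  0.8885654   -0.45874992 319.6326     168.90884   ]
[ 0.60149527 -0.02458765  0.076     ]
```

View pics/crop.png

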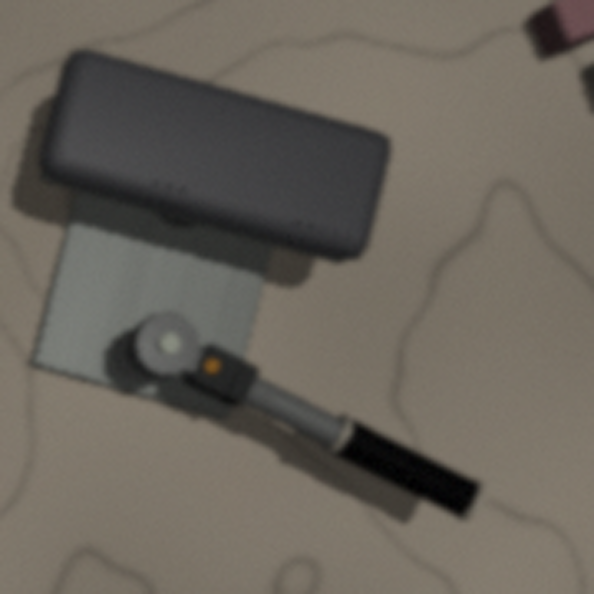

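Run:
```python
from h import *
B=ray("top",371.8,183.6,.076); G=ray("top",444,221.5,.062)
print(B,G,np.linalg.norm((G-B)[:2]),np.degrees(np.arctan2(*(G-B)[1::-1])))
c=[ray("top",320+u/3.3,80+v/3.3,.083) for u,v in((75,52),(388,140),(355,258),(45,175))]
print(c, np.mean(c,0)); P=np.mean(c,0)
print(np.linalg.norm((P-B)[:2]),np.degrees(np.arctan2(*(P-B)[1::-1])),np.degrees(np.arctan2(*(c[1]-c[0])[1::-1])))
im=camera("side");cv2.imwrite("pics/crops.png",cv2.resize(im[130:230,210:360,::-1],None,fx=5,fy=5,interpolation=cv2.INTER_CUBIC))
print([ ((u-210)*5,(v-130)*5) for u,v in(proj("side",B),proj("side",G))])
```

```text
[ 0.60415673 -0.02419933  0.076     ] [ 0.53423691 -0.1702098   0.062     ] 0.16188834475186953 -115.58829167944762
[array([0.76951372, 0.03375163, 0.083     ]), array([ 0.7230069 , -0.14922408,  0.083     ]), array([ 0.65376906, -0.12935976,  0.083     ]), array([0.69773332, 0.05063207, 0.083     ])] [ 0.71100575 -0.04855003  0.083     ]
0.10958864489329641 -12.83833660246024 -104.2608575131639
[(np.float64(405.2456770317562), np.float64(245.70960077464662)), (np.float64(600.5903712529124), np.float64(162.51378533174744))]
```

View pics/crops.png

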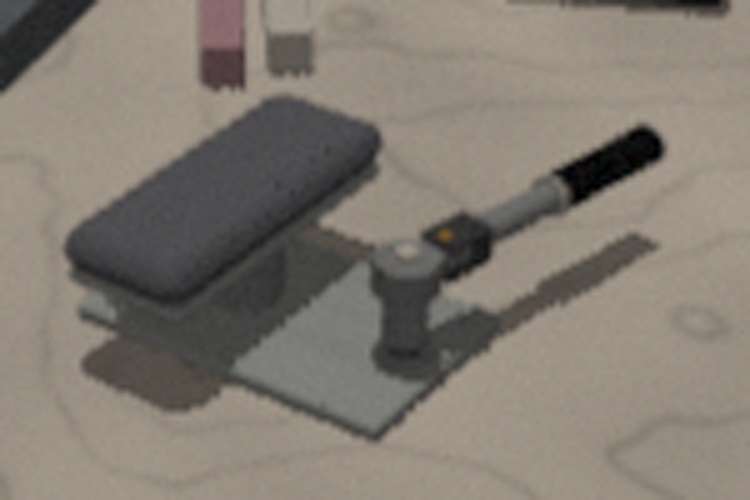

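Emit:
drive_tool(deltas="0.06 0.055 0 0 0 0.1 0; 0.14 0.13 0 0 0 0.25 0; 0.22 0.2 0 0 0 0.4 0; 0.3 0.27 0 0 0 0.55 0; 0.38 0.34 0 0 0 0.7 0; 0.46 0.41 0 0 0 0.85 0; 0.53 0.475 0 0 0 1 0; 0.58 0.52 0 0 0 1 0")

```text
time_s: 1.95
tool_pos: [0.5576, -0.222, 0.225]
ee_rot: [-2.964, 1.041, -0.001]
wrist_force: [0.2, -1.5, -0.2]
gripper_width: 0.0142
```

Emit:
drive_tool(deltas="0.05 0.043 0 0 0 0.2 0; 0.05 0.043 -0.05 0 0 0.43 0; 0.05 0.043 -0.11 0 0 0.43 0; 0.05 0.043 -0.17 0 0 0.43 0; 0.05 0.043 -0.23 0 0 0.43 0; 0.05 0.043 -0.26 0 0 0.43 0; 0.05 0.043 -0.278 0 0 0.43 0; 0.05 0.043 -0.278 0 0 0.43 0")

```text
time_s: 2.95
tool_pos: [0.5874, -0.1962, 0.0578]
ee_rot: [-3.062, 0.701, 0.001]
wrist_force: [0.7, 0.6, -0.7]
gripper_width: 0.0003
```

Run:
```python
from h import *
im=camera("top"); cv2.imwrite("pics/crop2.png",cv2.resize(im[80:260,320:500,::-1],None,fx=3.3,fy=3.3,interpolation=cv2.INTER_CUBIC))
o=get_obs();print(o["tool_pos"],o["ee_rot"],o["wrist_force"],o["gripper_width"],o["qpos"])
```

```text
[ 0.5879681  -0.19634804  0.05856269] [-3.06224706e+00  7.00933532e-01 -1.82816456e-03] [ 0.3116491  -0.70052529  0.83855359] 0.0007742622895679386 [-3.41000398e-01  5.29344727e-01  1.67719337e+00  3.51618443e-04
  9.33915742e-01  1.08828268e-01]
```

View pics/crop2.png

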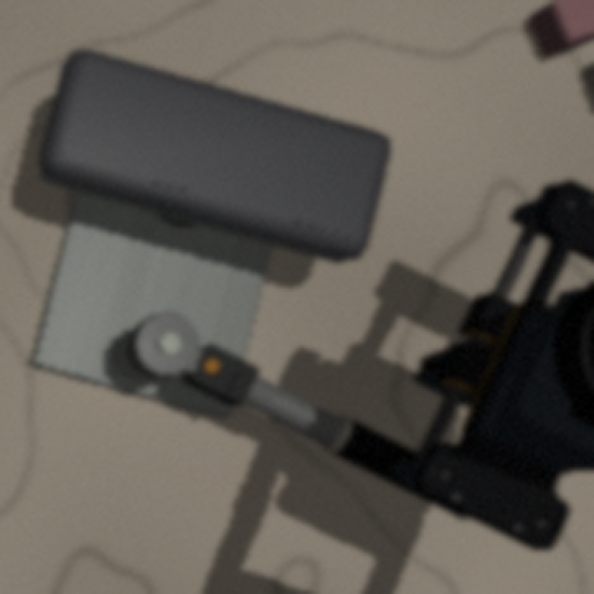

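```bash
cat >> h.py <<'E'
from scipy.spatial.transform import Rotation as Ro
B=np.array([.604,-.024])
def rows(ths,ds,z=.058,R=.16):
    o=get_obs();p=o["tool_pos"];M=Ro.from_rotvec(o["ee_rot"]).as_matrix()
    az=np.degrees(np.arctan2(M[1,0],M[0,0]))
    print("now az",az)
    for th,d in zip(ths,ds):
        a=np.radians(th);u=np.array([np.cos(a),np.sin(a)]);t=np.array([u[1],-u[0]])
        q=B+R*u-d*t
        print(np.round(np.r_[(q-p[:2])/.6,(z-p[2])/.6],4),round(((th+90-az+90)%180-90)/30,3),np.round(q,4))
def state():
    o=get_obs();p=o["tool_pos"];r=p[:2]-B
    # handle angle if finger in contact with d=.0255
    R=np.hypot(*r);al=np.degrees(np.arctan2(r[1],r[0]))-np.degrees(np.arcsin(.0255/R))
    f=o["wrist_force"];M=Ro.from_rotvec(o["ee_rot"]).as_matrix()
    x=M[:2,0];print(o["time_s"],"tcp",p.round(4),"R",R.round(4),"theta_contact",al.round(2),"F",f.round(2),"Falongx",(f[:2]@x).round(2),"Mz",o["wrist_torque"].round(3))
E
python3 - <<'E'
from h import *
state()
rows([-116,-118,-122,-127,-132,-137,-142,-142],[.045,.0255,.0255,.0255,.0255,.0255,.0255,.0255])
E
```

```text
3.0 tcp [ 0.588  -0.1963  0.0586] R 0.1731 theta_contact -103.79 F [ 0.31 -0.7   0.84] Falongx 0.59 Mz [-0.035  0.015  0.032]
now az -25.78526842770893
[-0.0228  0.0147 -0.0009] -0.007 [ 0.5743 -0.1875]
[-0.0609  0.0318 -0.0009] -0.074 [ 0.5514 -0.1772]
[-0.0785  0.0386 -0.0009] -0.207 [ 0.5408 -0.1732]
[-0.0998  0.0487 -0.0009] -0.374 [ 0.5281 -0.1671]
[-0.1201  0.0606 -0.0009] -0.54 [ 0.5159 -0.16  ]
[-0.1393  0.0743 -0.0009] -0.707 [ 0.5044 -0.1518]
[-0.1573  0.0896 -0.0009] -0.874 [ 0.4936 -0.1426]
[-0.1573  0.0896 -0.0009] -0.874 [ 0.4936 -0.1426]
```

Emit:
drive_tool(deltas="-0.023 0.015 0 0 0 0 0; -0.061 0.032 -0.001 0 0 -0.07 0; -0.079 0.039 -0.001 0 0 -0.2 0; -0.1 0.049 -0.001 0 0 -0.37 0; -0.12 0.061 -0.001 0 0 -0.54 0; -0.139 0.074 -0.001 0 0 -0.71 0; -0.157 0.09 -0.001 0 0 -0.87 0; -0.157 0.09 -0.001 0 0 -0.87 0")

```text
time_s: 4.0
tool_pos: [0.4944, -0.1426, 0.0594]
ee_rot: [-2.826, 1.373, -0.006]
wrist_force: [0.4, 0.0, 0.7]
gripper_width: 0.0006
```

Run:
```python
from h import *
im=camera("top"); cv2.imwrite("pics/crop3.png",cv2.resize(im[100:280,300:480,::-1],None,fx=3.3,fy=3.3,interpolation=cv2.INTER_CUBIC))
state()
im=camera("wrist"); cv2.imwrite("pics/w3.png",im[:,:,::-1])
im=camera("side");cv2.imwrite("pics/s3.png",cv2.resize(im[130:230,210:360,::-1],None,fx=5,fy=5,interpolation=cv2.INTER_CUBIC))
rows([-144,-146,-148,-150],[.0255]*4)
```

```text
4.05 tcp [ 0.4945 -0.1425  0.0591] R 0.1613 theta_contact -141.83 F [-0.    0.23  0.32] Falongx -0.18 Mz [-0.004 -0.057 -0.093]
now az -51.846223057458936
[-0.0083  0.0063 -0.001 ] -0.072 [ 0.4895 -0.1387]
[-0.0148  0.0131 -0.001 ] -0.138 [ 0.4856 -0.1346]
[-0.0211  0.0201 -0.001 ] -0.205 [ 0.4818 -0.1304]
[-0.0272  0.0273 -0.001 ] -0.272 [ 0.4782 -0.1261]
```

View pics/crop3.png

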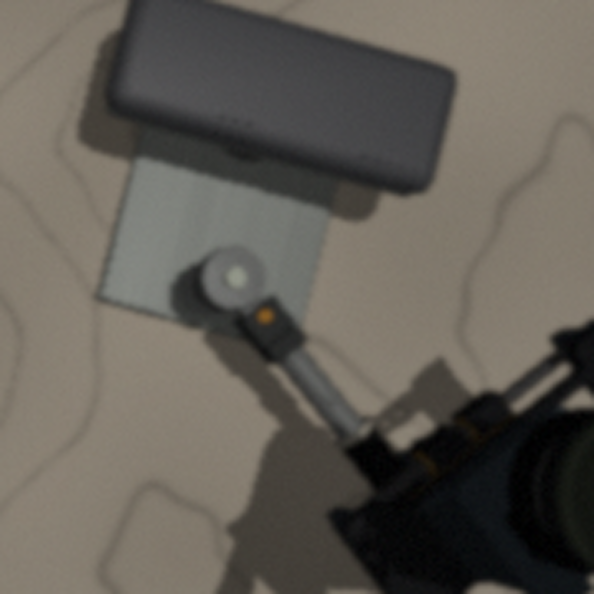

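View pics/w3.png

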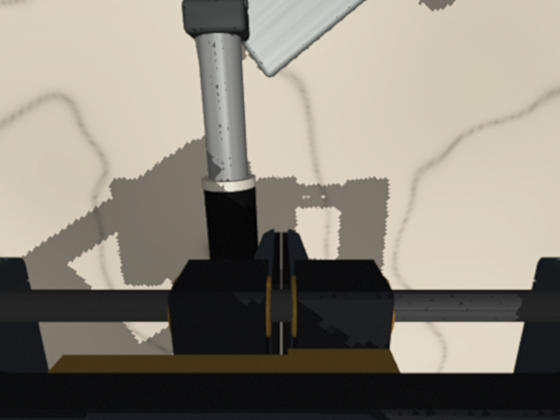

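View pics/s3.png

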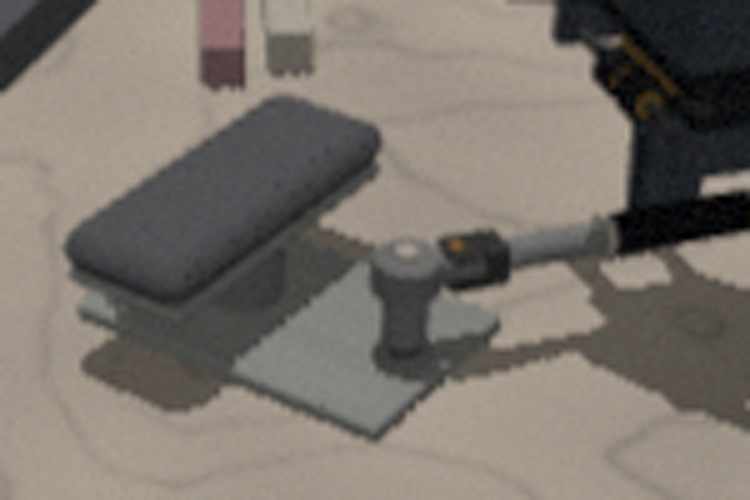

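Emit:
drive_tool(deltas="-0.003 0.002 -0.001 0 0 -0.03 0; -0.008 0.006 -0.001 0 0 -0.07 0; -0.012 0.01 -0.001 0 0 -0.1 0; -0.015 0.013 -0.001 0 0 -0.14 0; -0.018 0.017 -0.001 0 0 -0.17 0; -0.021 0.02 -0.001 0 0 -0.2 0; -0.024 0.024 -0.001 0 0 -0.24 0; -0.027 0.027 -0.001 0 0 -0.27 0")

```text
time_s: 5.15
tool_pos: [0.4784, -0.1261, 0.0581]
ee_rot: [-2.72, 1.571, -0.005]
wrist_force: [4.3, -2.9, 2.1]
gripper_width: 0.0006
```

Run:
```python
from h import *
state()
rows([-151,-152,-153,-154,-155],[.0255]*5)
```

```text
5.15 tcp [ 0.4784 -0.1261  0.0581] R 0.1618 theta_contact -149.95 F [ 4.28 -2.94  2.14] Falongx 4.69 Mz [-0.304 -0.645  0.002]
now az -60.01284322424977
[-0.0033  0.0037 -0.0001] -0.033 [ 0.4764 -0.1239]
[-0.0062  0.0075 -0.0001] -0.066 [ 0.4747 -0.1216]
[-0.009   0.0112 -0.0001] -0.1 [ 0.473  -0.1194]
[-0.0118  0.0151 -0.0001] -0.133 [ 0.4714 -0.1171]
[-0.0144  0.019  -0.0001] -0.166 [ 0.4698 -0.1147]
```

Emit:
drive_tool(deltas="-0.002 0.002 0 0 0 -0.02 0; -0.004 0.005 0 0 0 -0.04 0; -0.006 0.007 0 0 0 -0.06 0; -0.008 0.01 0 0 0 -0.09 0; -0.01 0.012 0 0 0 -0.11 0; -0.012 0.015 0 0 0 -0.13 0; -0.013 0.017 0 0 0 -0.15 0; -0.0145 0.019 0 0 0 -0.17 0")

```text
time_s: 6.15
tool_pos: [0.4695, -0.1147, 0.0581]
ee_rot: [-2.647, 1.691, -0.004]
wrist_force: [4.4, -1.9, 1.7]
gripper_width: 0.0005
```

Run:
```python
from h import *
state()
rows([-156,-157,-158,-159,-160],[.0255]*5)
```

```text
6.15 tcp [ 0.4695 -0.1147  0.0581] R 0.1622 theta_contact -155.06 F [ 4.44 -1.86  1.73] Falongx 3.56 Mz [-0.393 -0.644  0.009]
now az -65.14544268691846
[-0.0022  0.0038 -0.0001] -0.028 [ 0.4682 -0.1124]
[-0.0047  0.0078 -0.0001] -0.062 [ 0.4667 -0.11  ]
[-0.0072  0.0118 -0.0001] -0.095 [ 0.4652 -0.1076]
[-0.0096  0.0159 -0.0001] -0.128 [ 0.4638 -0.1051]
[-0.0119  0.02   -0.0001] -0.162 [ 0.4624 -0.1027]
```

Emit:
drive_tool(deltas="-0.001 0.002 0 0 0 -0.01 0; -0.003 0.005 0 0 0 -0.03 0; -0.0045 0.0075 0 0 0 -0.06 0; -0.006 0.01 0 0 0 -0.08 0; -0.0075 0.0125 0 0 0 -0.1 0; -0.009 0.015 0 0 0 -0.12 0; -0.0105 0.0175 0 0 0 -0.14 0; -0.012 0.02 0 0 0 -0.16 0")

```text
time_s: 7.15
tool_pos: [0.4621, -0.1026, 0.058]
ee_rot: [2.574, -1.801, 0.004]
wrist_force: [2.9, -4.9, 1.7]
gripper_width: 0.0007
```

Run:
```python
from h import *
state()
rows([-161,-162,-163,-164],[.0255]*5)
```

```text
7.15 tcp [ 0.4621 -0.1026  0.058 ] R 0.1622 theta_contact -160.07 F [ 2.95 -4.9   1.74] Falongx 5.62 Mz [-0.661 -0.358  0.058]
now az -69.97818402954776
[-0.0017  0.004   0.    ] -0.034 [ 0.461  -0.1002]
[-0.0039  0.0082  0.    ] -0.067 [ 0.4597 -0.0977]
[-0.006   0.0124  0.    ] -0.101 [ 0.4584 -0.0952]
[-0.0081  0.0166  0.    ] -0.134 [ 0.4572 -0.0926]
```

Emit:
drive_tool(deltas="-0.0005 0.001 0 0 0 0 0; -0.001 0.002 0 0 0 -0.01 0; -0.0015 0.003 0 0 0 -0.02 0; -0.002 0.004 0 0 0 -0.03 0; -0.0025 0.005 0 0 0 -0.04 0; -0.003 0.006 0 0 0 -0.05 0; -0.0035 0.007 0 0 0 -0.06 0; -0.004 0.008 0 0 0 -0.07 0")

```text
time_s: 8.15
tool_pos: [0.4594, -0.0978, 0.058]
ee_rot: [2.54, -1.848, 0.003]
wrist_force: [1.2, -3.0, 2.8]
gripper_width: 0.0003
```

Run:
```python
from h import *
state()
rows([-163,-164,-165],[.0255]*5)
im=camera("wrist"); cv2.imwrite("pics/w5.png",im[:,:,::-1])
state()
```

```text
8.15 tcp [ 0.4594 -0.0978  0.058 ] R 0.1623 theta_contact -162.01 F [ 1.2  -2.99  2.8 ] Falongx 3.21 Mz [-0.647 -0.182  0.128]
now az -72.09387947782888
[-0.0016  0.0043  0.0001] -0.03 [ 0.4584 -0.0952]
[-0.0036  0.0086  0.0001] -0.064 [ 0.4572 -0.0926]
[-0.0056  0.0128  0.0001] -0.097 [ 0.4561 -0.09  ]
8.2 tcp [ 0.4594 -0.0977  0.0579] R 0.1623 theta_contact -162.03 F [ 1.62 -3.28  2.32] Falongx 3.62 Mz [-0.649 -0.178  0.028]
```

View pics/w5.png

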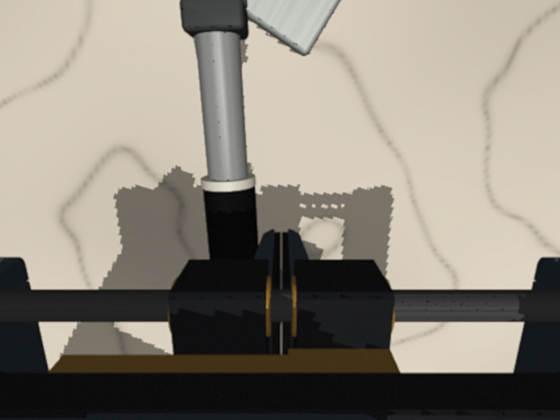

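Emit:
drive_tool(deltas="-0.0005 0.0015 0 0 0 -0.01 0; -0.001 0.003 0 0 0 -0.02 0; -0.0017 0.0046 0 0 0 -0.03 0; -0.0025 0.0062 0 0 0 -0.045 0; -0.0033 0.0078 0 0 0 -0.06 0; -0.004 0.0095 0 0 0 -0.07 0; -0.0048 0.0112 0 0 0 -0.085 0; -0.0056 0.0128 0 0 0 -0.1 0")

```text
time_s: 9.2
tool_pos: [0.456, -0.091, 0.058]
ee_rot: [2.49, -1.912, 0.005]
wrist_force: [-0.7, -8.1, 2.9]
gripper_width: 0.0007
```

Run:
```python
from h import *
state()
rows([-166,-167,-168],[.0255]*5)
```

```text
9.2 tcp [ 0.456 -0.091  0.058] R 0.1624 theta_contact -164.68 F [-0.68 -8.1   2.92] Falongx 7.65 Mz [-1.455  0.026  0.174]
now az -75.0551550224368
[-0.0019  0.0059 -0.    ] -0.031 [ 0.4549 -0.0875]
[-0.0037  0.0102 -0.    ] -0.065 [ 0.4538 -0.0848]
[-0.0054  0.0146 -0.    ] -0.098 [ 0.4528 -0.0822]
```

```bash
cat >> h.py <<'E'
def krows(ks,th0=-164.5):
    global B
    a=np.radians(th0);B0=B;B=B+.028*np.array([np.cos(a),np.sin(a)])
    rows([th0-k for k in ks],[.0255]*len(ks),R=.132);B=B0
E
python3 - <<'E'
from h import *
krows([0,1,2,3,4,5,6,7,8,9,10])
E
```

```text
now az -75.0551550224368
[ 0.001  -0.0006 -0.    ] 0.019 [ 0.4566 -0.0913]
[-0.0007  0.0029 -0.    ] -0.015 [ 0.4556 -0.0892]
[-0.0024  0.0065 -0.    ] -0.048 [ 0.4546 -0.0871]
[-0.004  0.01  -0.   ] -0.081 [ 0.4537 -0.0849]
[-0.0055  0.0136 -0.    ] -0.115 [ 0.4528 -0.0828]
[-0.007   0.0173 -0.    ] -0.148 [ 0.4519 -0.0806]
[-0.0083  0.0209 -0.    ] -0.181 [ 0.451  -0.0784]
[-0.0097  0.0246 -0.    ] -0.215 [ 0.4502 -0.0762]
[-0.0109  0.0283 -0.    ] -0.248 [ 0.4495 -0.074 ]
[-0.0122  0.032  -0.    ] -0.281 [ 0.4488 -0.0718]
[-0.0133  0.0357 -0.    ] -0.315 [ 0.4481 -0.0695]
```

Emit:
drive_tool(deltas="0 0.0015 0 0 0 0 0; -0.0007 0.003 0 0 0 -0.01 0; -0.0015 0.005 0 0 0 -0.03 0; -0.0024 0.0065 0 0 0 -0.05 0; -0.0032 0.008 0 0 0 -0.065 0; -0.004 0.01 0 0 0 -0.08 0; -0.0048 0.012 0 0 0 -0.1 0; -0.0055 0.0136 0 0 0 -0.115 0")

```text
time_s: 10.2
tool_pos: [0.4526, -0.0834, 0.058]
ee_rot: [2.431, -1.985, 0.006]
wrist_force: [-0.7, -7.6, 2.7]
gripper_width: 0.0004
```

Run:
```python
from h import *
state()
krows([4,5,6,7,8,9,10])
im=camera("wrist"); cv2.imwrite("pics/w7.png",im[:,:,::-1])
im=camera("top"); cv2.imwrite("pics/crop7.png",cv2.resize(im[100:280,300:480,::-1],None,fx=3.3,fy=3.3,interpolation=cv2.INTER_CUBIC))
state()
```

```text
10.2 tcp [ 0.4526 -0.0834  0.058 ] R 0.1627 theta_contact -167.59 F [-0.7  -7.61  2.65] Falongx 7.32 Mz [-1.212 -0.023  0.157]
now az -78.47458275969709
[ 0.0003  0.0011 -0.    ] -0.001 [ 0.4528 -0.0828]
[-0.0012  0.0047 -0.    ] -0.034 [ 0.4519 -0.0806]
[-0.0026  0.0083 -0.    ] -0.068 [ 0.451  -0.0784]
[-0.0039  0.012  -0.    ] -0.101 [ 0.4502 -0.0762]
[-0.0052  0.0157 -0.    ] -0.134 [ 0.4495 -0.074 ]
[-0.0064  0.0194 -0.    ] -0.168 [ 0.4488 -0.0718]
[-0.0075  0.0232 -0.    ] -0.201 [ 0.4481 -0.0695]
10.3 tcp [ 0.4525 -0.0834  0.058 ] R 0.1627 theta_contact -167.62 F [ 0.88 -7.47  2.45] Falongx 7.49 Mz [-1.227 -0.034  0.081]
```

View pics/w7.png

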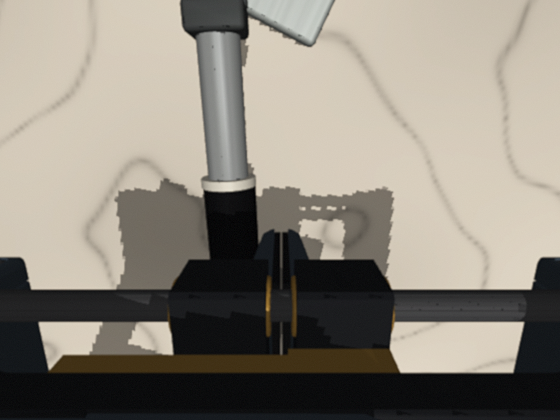

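View pics/crop7.png

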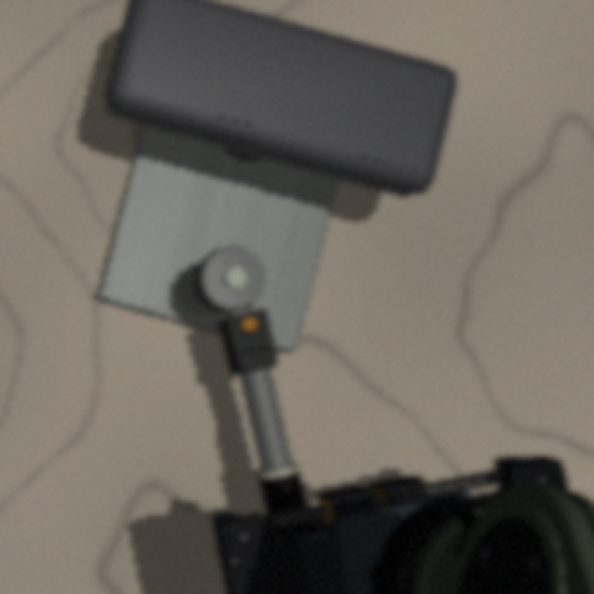

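Emit:
drive_tool(deltas="-0.0003 0.0025 0 0 0 -0.01 0; -0.001 0.0045 0 0 0 -0.03 0; -0.0017 0.0065 0 0 0 -0.05 0; -0.0026 0.0085 0 0 0 -0.07 0; -0.0033 0.0105 0 0 0 -0.09 0; -0.004 0.0125 0 0 0 -0.1 0; -0.0046 0.014 0 0 0 -0.12 0; -0.0052 0.0157 0 0 0 -0.134 0")

```text
time_s: 11.3
tool_pos: [0.449, -0.0742, 0.058]
ee_rot: [2.359, -2.068, 0.006]
wrist_force: [0.8, -5.2, 2.1]
gripper_width: 0.0005
```

Run:
```python
from h import *
state()
im=camera("top"); cv2.imwrite("pics/crop8.png",cv2.resize(im[100:280,300:480,::-1],None,fx=3.3,fy=3.3,interpolation=cv2.INTER_CUBIC))
state()
krows([8,9,10,11])
```

```text
11.3 tcp [ 0.449  -0.0742  0.058 ] R 0.1629 theta_contact -171.05 F [ 0.85 -5.24  2.15] Falongx 5.3 Mz [-0.928  0.01   0.083]
11.35 tcp [ 0.449  -0.0741  0.0579] R 0.1628 theta_contact -171.1 F [-0.09 -5.31  3.08] Falongx 5.25 Mz [-0.909  0.     0.084]
now az -82.49694644926595
[0.0007 0.0001 0.0001] -0.0 [ 0.4495 -0.074 ]
[-0.0005  0.0038  0.0001] -0.033 [ 0.4488 -0.0718]
[-0.0016  0.0076  0.0001] -0.067 [ 0.4481 -0.0695]
[-0.0027  0.0113  0.0001] -0.1 [ 0.4474 -0.0673]
```

View pics/crop8.png

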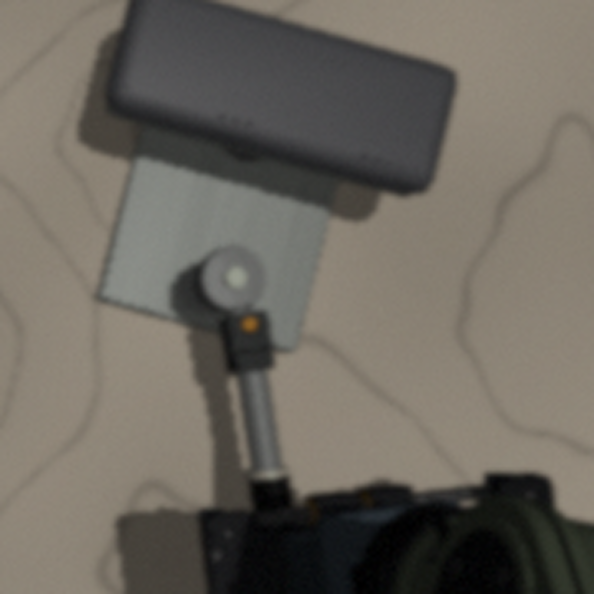

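Emit:
drive_tool(deltas="0.003 -0.02 0 0 0 0 0; 0.008 -0.05 0 0 0 0 0; 0.012 -0.09 0 0 0 0 0; 0.015 -0.13 0 0 0 0 0; 0.015 -0.15 0 0 0 0 0; 0.015 -0.15 0.05 0 0 0 0; 0.015 -0.15 0.13 0 0 0 0; 0.015 -0.15 0.2 0 0 0 0")

```text
time_s: 12.35
tool_pos: [0.4571, -0.1634, 0.1788]
ee_rot: [2.358, -2.069, 0.001]
wrist_force: [0.5, -0.0, -0.1]
gripper_width: 0.0003
```

Emit:
drive_tool(deltas="0 -0.08 0.03 0 0 0 0; 0 -0.16 0.05 0 0 0 0; 0 -0.24 0.05 0 0 0 0; 0 -0.3 0.05 0 0 0 0; 0 -0.3 0.05 0 0 0 0; 0 -0.3 0.05 0 0 0 0; 0 -0.3 0.05 0 0 0 0; 0 -0.3 0.05 0 0 0 0")

```text
time_s: 13.35
tool_pos: [0.4572, -0.3425, 0.209]
ee_rot: [2.36, -2.068, 0.001]
wrist_force: [0.2, -1.2, -0.2]
gripper_width: 0.0008
```

Run:
```python
from h import *
state()
im=camera("top"); cv2.imwrite("pics/crop9.png",cv2.resize(im[100:280,300:480,::-1],None,fx=3.3,fy=3.3,interpolation=cv2.INTER_CUBIC))
cv2.imwrite("pics/top9.png",im[:,:,::-1])
for t in("polish_pink","polish_white","polish_amber","nail_file"): print(t,[(round(r["confidence"],2),r["box"]) for r in masks_of("top",t)[:2]])
```

```text
13.35 tcp [ 0.4572 -0.3425  0.209 ] R 0.3507 theta_contact -118.92 F [ 0.2  -1.19 -0.23] Falongx 1.2 Mz [0.012 0.018 0.034]
polish_pink [(0.63, [191.3, 209.7, 17.3, 15.2]), (0.59, [122.5, 233.2, 77.0, 29.0])]
polish_white [(0.69, [231.4, 229.8, 16.6, 13.7])]
polish_amber []
nail_file [(0.93, [122.6, 233.9, 79.5, 33.9])]
```

View pics/crop9.png

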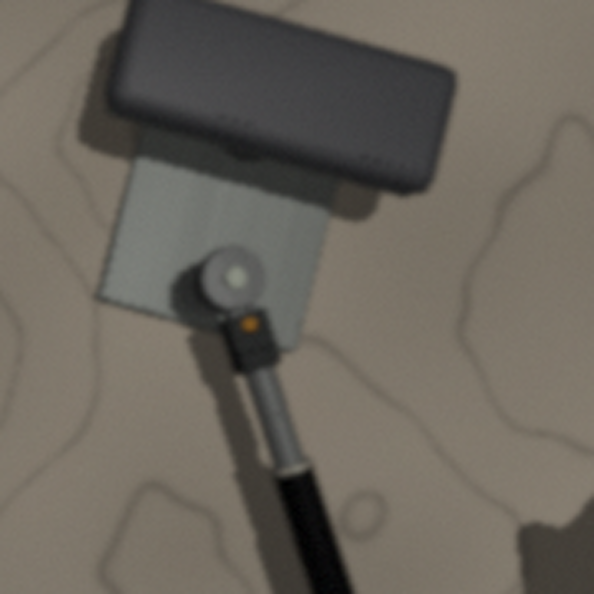

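View pics/top9.png

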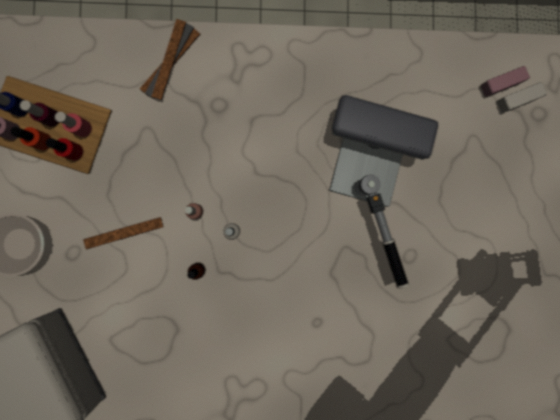

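The released handle now lies straight. The line from the head dot through the hinge dot and along the shank runs about 73° below horizontal, and it was about 84° at the hinge when I stopped. The bottles and the file are where they started.

```bash
python3 -c "
from rig import *
print(finish_job())"
```

```text
the job is handed in; nothing more can be done
None
```

I tightened the bolt until the wrench clicked, backed off straight away, and handed the job in at about 13.4 s. I had no joint readout, so the values below come from the images and the wrist force.

- **Tightening:** I pushed the grip clockwise with the closed fingers. The resistance stayed at about 3–5.5 N until the handle had swung roughly 47°, where the bolt came home.
- **Click:** The push reached at least 8 N, then fell to 7.5 N and 5.3 N as the kink opened while the head stayed still.
- **Kink when I stopped:** The top image gave about 0.18 rad, finger position about 0.14, and the force drop 0.13–0.20. These don't agree exactly, but all lie between the 0.08 click and the 0.30 limit.
- **After release:** The handle sprang back in line with the head, and the head stayed at its home angle. The gripper was well clear, and the wrist-force reading was only about 1 N, within its noise.
- **Bystanders:** The pink and white bottles and the nail file had not moved beyond detection noise of a pixel or two. The detector missed the amber bottle in the last picture, but it is visible upright at its starting spot, around (196,271).

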